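Pack the lens mounting kit

TASK

Pack the kit tray from the parts scattered on the table, each in the nest shaped for it: the taller post holder standing in the round nest, the oblong carton standing in the deep oblong nest, the lens box flat in the square nest with four corner brackets, and the fork clamp flat in the long nest with end stops. Set each part right side up as it is now, near the middle of its nest, resting on the nest's floor and in line with it (any way round that fits). Leave the shorter post holder and the square carton where they are; they are not in this kit.

Things in the scene. Friction and masses are not known exactly. Their poses are not given: they have to be found in the camera images.
- tall_holder_mid (a point): Taller post holder: black upright cylinder 25 mm in diameter and 60 mm tall on a foot flange 32 mm in diameter and 6 mm high. The point is on the cylinder's axis, 30 mm above the underside. z up; a thumb screw 10 mm thick sticks out along -x to 24 mm from the axis, 46 mm above the underside. 0.11 kg. Belongs in the round nest, any yaw.
- short_holder_mid (a point): Shorter post holder, the look-alike: same black cylinder 25 mm in diameter with the same 32 mm foot, but only 45 mm tall, thumb screw 31 mm above the underside. The point is on the axis, 23 mm above the underside. Must stay where it is.
- oblong_carton_mid (a point): Oblong carton: white and teal upright carton, 32 mm (x) by 48 mm (y), 66 mm tall (z). The point is its centre, 33 mm above the underside. 0.05 kg. Belongs in the oblong nest. Note: a fixed bench supply 88 mm tall stands between the scattered parts (left) and the kit tray (right), at x 0.40 to 0.72, y -0.17 to 0.05; carry things high over it.
- square_carton_mid (a point): Square carton, the look-alike: white and teal upright carton 36 x 36 mm, 58 mm tall. The point is its centre, 29 mm above the underside. Must stay where it is.
- lens_box_mid (a point): Lens box: flat pale box 45 x 44 mm (x, y; grip), 18 mm tall, label on top. The point is its centre, 9 mm above the underside. 0.03 kg. Belongs in the square nest.
- fork_clamp_mid (a point): Fork clamp: black flat two-pronged table clamp 75 mm long (x), 9 mm thick, with a small steel screw head on top of the wide end (15 mm tall there). Prongs from x = -38 to 0 mm and the bridge behind them from 0 to 15 mm are 22 mm wide over all in y; the head from x = 15 to 38 mm is up to 34 mm wide. The point is at mid length, 4.5 mm above the underside. 0.06 kg. Belongs in the long nest with end stops.
- nest_round: Round nest: a ring of 52 mm inner diameter, 8 mm high above the floor, centred on the plate. White lips on a grey plate 98 (x) x 75 x 4 mm in the 206 x 160 mm aluminium tray (rim 9 mm); nests 100 mm apart along x, 77 along y, places vary. Origin: centre of its underside, 3 mm above the table; its floor is 4 mm higher.
- nest_oblong: Oblong nest: a rectangular well 66 mm (x) by 50 mm (y) inside, walls 16 mm high above the floor, centred. The carton's 48 mm side goes along the nest's x. White lips on a grey plate 98 (x) x 75 x 4 mm in the 206 x 160 mm aluminium tray (rim 9 mm); nests 100 mm apart along x, 77 along y, places vary. Origin: centre of its underside, 3 mm above the table; its floor is 4 mm higher.
- nest_square: Square nest: four L-shaped corner brackets 5 mm high above the floor round a 64 x 64 mm square, open at the middle of each side, centred. White lips on a grey plate 98 (x) x 75 x 4 mm in the 206 x 160 mm aluminium tray (rim 9 mm); nests 100 mm apart along x, 77 along y, places vary. Origin: centre of its underside, 3 mm above the table; its floor is 4 mm higher.
- nest_fork: Long nest: two end stops across x, 92 mm apart inside, with short side lips at their ends 52 mm apart in y, all 5 mm high above the floor; the sides are open in the middle for the fingers. The clamp lies along the nest's x. White lips on a grey plate 98 (x) x 75 x 4 mm in the 206 x 160 mm aluminium tray (rim 9 mm); nests 100 mm apart along x, 77 along y, places vary. Origin: centre of its underside, 3 mm above the table; its floor is 4 mm higher.
There are look-alikes about, which are no part of the job. What is shaped like the part that bears lens_box_mid but pink is not meant.

How it is judged:
At the end, for the whole second after the job is handed in: Each part in its own nest: within 15 mm of its centre, at rest height on its floor within 4 mm, upright within 0.12 rad; carton, lens box (any quarter turn) and fork clamp in line within 0.3 rad; short holder and square carton within 30 mm of their start (horizontal distance between tall_holder_mid and nest_round below 0.015 m and z of tall_holder_mid in the frame of nest_round between 0.03 and 0.038 m and angle between each of tall_holder_mid, oblong_carton_mid, lens_box_mid, fork_clamp_mid's own z axis and vertical below 0.12 rad and horizontal distance between oblong_carton_mid and nest_oblong below 0.015 m and z of oblong_carton_mid in the frame of nest_oblong between 0.033 and 0.041 m and angle between the y axis of oblong_carton_mid and the x axis of nest_oblong, either way round below 0.3 rad and horizontal distance between lens_box_mid and nest_square below 0.015 m and z of lens_box_mid in the frame of nest_square between 0.009 and 0.017 m and (angle between the x axis of lens_box_mid and the x axis of nest_square, either way round below 0.3 rad or angle between the x axis of lens_box_mid and the y axis of nest_square, either way round below 0.3 rad) and horizontal distance between fork_clamp_mid and nest_fork below 0.015 m and z of fork_clamp_mid in the frame of nest_fork between 0.0045 and 0.0125 m and angle between the x axis of fork_clamp_mid and the x axis of nest_fork, either way round below 0.3 rad and distance of each of short_holder_mid, square_carton_mid from where it was at the start of the episode below 0.03 m); the robot touches nothing.
It fails at once if the short post holder or the square carton is moved more than 30 mm (distance of any of short_holder_mid, square_carton_mid from where it was at the start of the episode above 0.03 m).
It also fails if it takes over 115 s, if anything falls off the work surface, if the arm or the gripper's body presses on something with over 40 N, if the wrist force passes 120 N, or if a joint passes its speed limit or range.

ROBOT

A 6-joint arm with a two-finger parallel gripper is mounted at the origin on a cart in front of the work surface, level with it; the furniture and walls round the work are solid. World frame = base frame: x ahead of the robot, y to its left, z up, the work surface at z = 0. Lengths are in m, angles in rad, forces in N, time in s.
With the tool pointing down it reaches from about 0.35 to 0.775 m from the base axis. Payload 5.5 kg.
Tool frame: the origin (TCP) lies on the centre line of the jaws, within the pads' length; the fingertips stand 11 mm ahead of it and the grasp point (between the pads) lies 8 mm behind it; z points along the fingers, y is the line along which they close (so a half turn about z gives the same grasp; the last joint's range is limited). The gripper opens to 85 mm and grips with 20 to 120 N. Pads are 22 mm wide; open, the fingers measure 114 mm over their backs; the gripper's body (76 mm by 85 mm) begins 54 mm behind the grasp point. The pads swing forward as they close: fully open they stand 13 mm farther back than shut.
Start: joints at [-1.346, 0.313, 0.046, 1.304, 0, 1.431], TCP at [0.205, -0.537, 0.242] pointing down, gripper open.
Joint ranges: [-2.76, 2.76], [-0.86, 1.69], [-1.03, 1.26], [-2.2, 2.34], [-1.47, 1.5], [-3.14, 3.14]. Speed limits (rad/s): [2.57, 2.57, 3.14, 3.14, 3.14, 3.14].

INTERFACE

Orientations are given as a unit quaternion [w, x, y, z].
In Python, from workcell import get_state, eyes, env gives the robot as it stands.
- The arm moves only by the shell command python3 -m inch 'ROWS' [OPENING] [FORCE]. ROWS is JSON, one flat list of numbers, 4 for each row, row after row: the shift along the tool's x, y, z in cm, then the turn about the tool's z in rad. A call has exactly 5 rows; each row shifts and turns the commanded pose from where the row before left it, along the tool's axes as they then stand; what a row does not reach is not made up. A row lasts 1/12 s, in which the tool goes at most 41.7 mm and 7.16 degrees, less where a joint would pass 70% of its speed; a pose out of reach is approached as far as the arm can. A call is refused whole if a number of a shift passes 4.17 or a number of a turn 0.125, either way. A call with a gripper value outside its range is refused whole. OPENING is the opening, from -1 (shut) to 1 (fully open), set as the call begins (- or left out, the last holds). The fingers move at their own pace and stop on an object; FORCE is the grip in N (left out, the last holds). Time passes only in rows, so rows that do not move let the fingers close, or fill a call up. It gives the time, the measured TCP pose, the force, the opening and the grip force at its end, in the units of the state.
- get_state(): the state, without advancing time (a new reading comes with each control period).
- eyes.read_camera(name): name is "scene" or "top"; returns the picture (420x560x3 uint8, red, green, blue); there is no depth.
- eyes.camera_info(name): a dict with "fovy" (degrees; the focal length in pixels is half the picture's height over the tangent of half this angle, whatever the lens; pixels are square), "cx", "cy" (the principal point, pixels), "xyz" and "orientation" of the camera in the world. Camera axes: x right, y down, z forward; pixel columns grow to the right and rows downward; lengths in m; the calibration is good to about 2 mm. A picture is of the moment at which its call begins. camera_info takes no time and is no camera call.
- env.hand_in(): hands the job in; it is judged then, once.
The state is a dict: "clock": time; "joint_pos": joint angles; "qvel": joint speeds; "tau": joint torques, N m; "tcp_pos": TCP position; "orientation": TCP orientation; "wrist_force": force on the tool from outside, world axes, zero at the start; "ft_torque": the same for the moment, N m; "finger_gap": finger opening in m; "grip_force": force on a finger pad.
Only numpy, scipy, OpenCV 4.12 (cv2) and the standard library are available. Lean on these libraries where they do the work, as an engineer would, in place of code of your own. Each camera call takes 0.05 s, during which the arm holds its last target. There are 200 camera calls.

## Working session

There is one attempt and no reset: what is moved stays moved. The work goes in short steps, Python scripts to look and compute and a shell command to move; the robot and the scene stay as the last step left them, time stands still between calls to the robot, and variables do not carry over. Pictures are saved under pics/ and viewed, at most 14 in all, crops included, and the job is handed in when it is done.

```bash
mkdir -p pics; ls; python3 - <<'E'
from workcell import get_state, eyes
import cv2
for n in("scene","top"):
    i=eyes.camera_info(n);print(n,i)
    cv2.imwrite(f"pics/{n}0.png",eyes.read_camera(n)[:,:,::-1])
s=get_state();print(s)
E
```

```text
pics
scene {'fovy': 45.37621680305779, 'cx': 276.42621404161645, 'cy': 214.10064432762448, 'xyz': array([-0.19620513,  0.60341349,  1.00467623]), 'orientation': array([ 0.17218469, -0.40866565,  0.8295347 , -0.3394363 ])}
top {'fovy': 47.39029621863932, 'cx': 286.6832057187699, 'cy': 200.59007544603068, 'xyz': array([0.36743277, 0.05405247, 1.6333109 ]), 'orientation': array([ 0.03626005, -0.69667012,  0.71557362, -0.03592138])}
{'clock': 0.1, 'joint_pos': array([-1.34561364e+00,  3.13906691e-01,  4.50814611e-02,  1.30358636e+00,
       -8.98580046e-06,  1.43121638e+00]), 'qvel': array([-0.00195366, -0.00176883,  0.00374538,  0.00146928,  0.00033913,
        0.00099904]), 'tau': array([ 2.00072274e-03, -4.81724417e+01,  2.99244189e+01,  1.27627992e-02,
       -1.92684238e-04, -6.45176755e-06]), 'tcp_pos': array([ 0.20501907, -0.53673969,  0.24150406]), 'orientation': array([-8.06700365e-04,  9.83414256e-01,  1.81371852e-01, -3.90459991e-05]), 'wrist_force': array([-0.12203875, -0.62480288, -0.09156406]), 'ft_torque': array([-0.01338699,  0.00937449, -0.00038366]), 'grip_force': 0.0, 'finger_gap': 0.08552088738482674}
```

View pics/scene0.png

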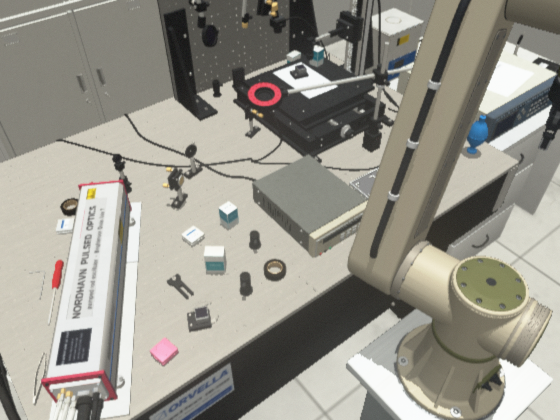

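View pics/top0.png

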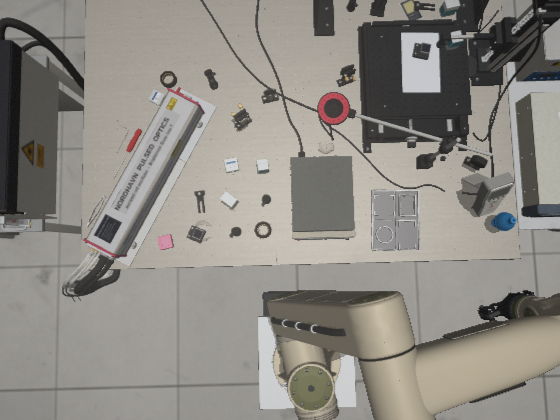

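```bash
python3 - <<'E'
import cv2
a=cv2.imread("pics/scene0.png")[195:335,145:305]
cv2.imwrite("pics/c1.png",cv2.resize(a,None,fx=4,fy=4,interpolation=3)[:560])
t=cv2.imread("pics/top0.png")
cv2.imwrite("pics/c2.png",cv2.resize(t[145:255,180:285],None,fx=5,fy=5,interpolation=3))
cv2.imwrite("pics/c3.png",cv2.resize(t[180:260,360:430],None,fx=7,fy=7,interpolation=3))
E
```

```text
(no output)
```

View pics/c1.png

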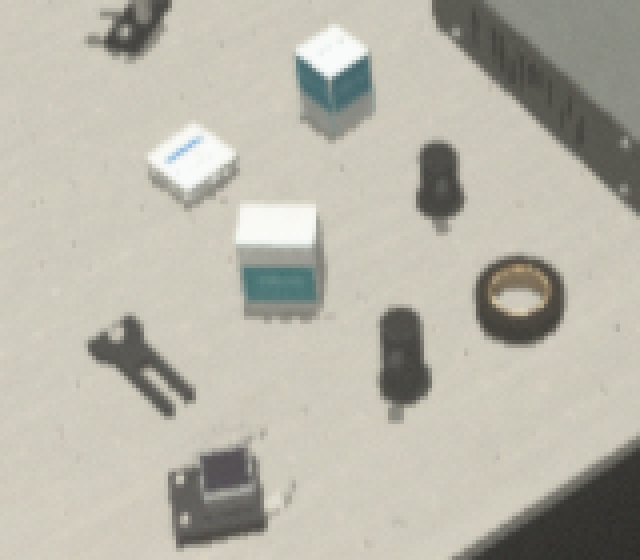

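View pics/c2.png

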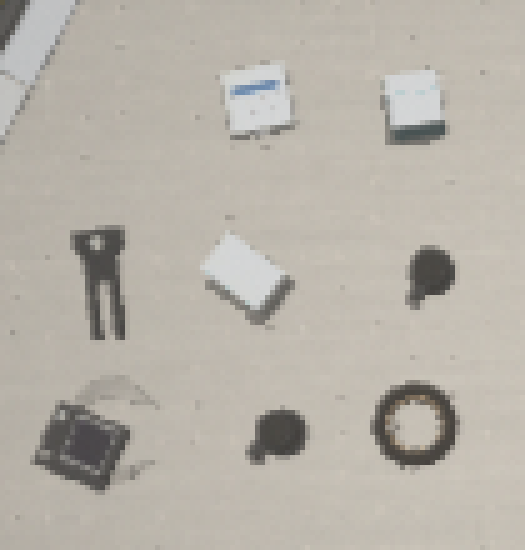

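View pics/c3.png

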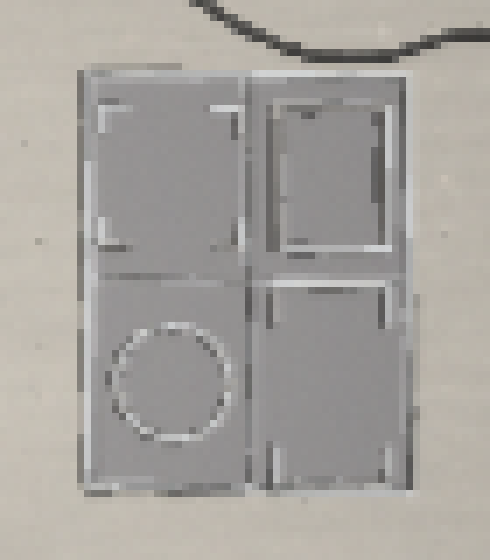

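```bash
cat > h.py <<'E'
import numpy as np,cv2
from scipy.spatial.transform import Rotation as R
from workcell import get_state, eyes
I={n:eyes.camera_info(n) for n in("scene","top")}
def ray(n,p):
    i=I[n];f=210/np.tan(np.radians(i["fovy"])/2)
    q=i["orientation"];d=R.from_quat([q[1],q[2],q[3],q[0]]).apply([(p[0]-i["cx"])/f,(p[1]-i["cy"])/f,1]);return i["xyz"],d
def pt(n,p,z):
    o,d=ray(n,p);return o+d*(z-o[2])/d[2]
def proj(n,w):
    i=I[n];f=210/np.tan(np.radians(i["fovy"])/2);q=i["orientation"]
    v=R.from_quat([q[1],q[2],q[3],q[0]]).inv().apply(np.array(w)-i["xyz"]);return v[:2]/v[2]*f+[i["cx"],i["cy"]]
def blob(n,img,box,fn):
    x0,y0,x1,y1=box;c=cv2.resize(img[y0:y1,x0:x1],None,fx=4,fy=4,interpolation=cv2.INTER_CUBIC)
    m=fn(c.astype(int)).astype(np.uint8);k,l,s,ce=cv2.connectedComponentsWithStats(m)
    j=1+np.argmax(s[1:,4]);cn=max(cv2.findContours((l==j).astype(np.uint8),0,1)[0],key=cv2.contourArea)
    return (cn.reshape(-1,2)+.5)/4-.5+[x0,y0],s[j,4]/16
def rect(n,c,z):
    w=np.array([pt(n,p,z)[:2] for p in c]).astype(np.float32)*1000
    return cv2.minAreaRect(w)
E
python3 - <<'E'
from h import *
t=cv2.imread("pics/top0.png");s=cv2.imread("pics/scene0.png")
wh=lambda c:c.min(2)>205
dk=lambda c:c.max(2)<100
for n,im,nm,box,fn,z in[("top",t,"lens",(220,152,245,177),wh,.018),("top",t,"oblong",(216,187,243,213),wh,.066),
 ("top",t,"fork",(190,186,210,217),dk,.009),("scene",s,"lens",(178,222,208,250),wh,.018),("scene",s,"oblong",(200,242,230,259),wh,.066),("scene",s,"fork",(163,270,196,302),dk,.005),
 ("top",t,"square",(250,152,275,180),wh,.058)]:
    c,a=blob(n,im,box,fn);print(n,nm,rect(n,c,z),a)
for nm,box,z in[("tall",(226,222,246,242),.06),("short",(256,192,276,212),.045)]:
    c,a=blob("top",t,box,dk);print(nm,rect("top",c,z),pt("top",(c.max(0)+c.min(0))/2,z), c.min(0),c.max(0))
for nm,p,z in[("tall top scene",(245.2,274.5),.06),("short top scene",(254.5,233),.045),("tall as .045",(245.2,274.5),.045),("talltop topcam",(236.5,231),.06),("shorttop topcam",(266.3,199),.045)]: print(nm,pt("scene" if "scene" in nm or "as" in nm else "top",p,z))
u=lambda a,b:((a+.5)/7-.5+360,(b+.5)/7-.5+180)
for nm,a,b,z in[("sq",170,177,.012),("ob",333,176,.023),("rd",171,382,.015),("fk",329,386,.012),("tray",245,281.5,.01),("c",78,70,.01),("c",412,70,.01),("c",78,493,.01),("c",412,493,.01)]:print(nm,pt("top",u(a,b),z))
print(pt("top",(157,97),.018),pt("top",(298,195),.088))
E
```

```text
top lens ((655.2556762695312, 238.36572265625), (22.93044090270996, 39.99956512451172), 10.36349868774414) 63.5
top oblong ((540.0741577148438, 245.65736389160156), (44.71259307861328, 28.57122802734375), 52.413734436035156) 110.5
top fork ((539.0968627929688, 350.58062744140625), (32.4947395324707, 73.92825317382812), 89.4798812866211) 97.5625
scene lens ((666.4556884765625, 237.72657775878906), (47.1371955871582, 46.377037048339844), 9.938694953918457) 200.9375
scene oblong ((542.7422485351562, 243.65089416503906), (49.10662841796875, 34.59805679321289), 51.6102409362793) 209.125
scene fork ((541.410400390625, 346.2876892089844), (76.28707885742188, 32.61233139038086), 6.865590572357178) 155.75
top square ((653.253173828125, 130.86578369140625), (32.71304702758789, 33.10292434692383), 5.6811041831970215) 78.75
tall ((431.350341796875, 225.79940795898438), (28.8150577545166, 37.46657180786133), 10.561711311340332) [0.43039489 0.2250585  0.06      ] [229.625 226.875] [240.375 236.625]
short ((535.075439453125, 121.25824737548828), (27.083778381347656, 33.93411636352539), 86.49362182617188) [0.535291   0.12156015 0.045     ] [261.875 194.625] [270.125 204.625]
tall top scene [0.43803452 0.22212734 0.06      ]
short top scene [0.5446287  0.11949091 0.045     ]
tall as .045 [0.44810527 0.2160731  0.045     ]
talltop topcam [0.4327228  0.22009406 0.06      ]
shorttop topcam [0.53736128 0.12051229 0.045     ]
sq [ 0.51011689 -0.27743607  0.012     ]
ob [ 0.50752212 -0.35382008  0.023     ]
rd [ 0.41068709 -0.27260452  0.015     ]
fk [ 0.406803   -0.34934946  0.012     ]
tray [ 0.45846381 -0.31178145  0.01      ]
c [ 0.56391008 -0.23545059  0.01      ]
c [ 0.55952569 -0.39835756  0.01      ]
c [ 0.3586771  -0.22629773  0.01      ]
c [ 0.35438632 -0.38712148  0.01      ]
[0.90650211 0.49309432 0.018     ] [0.54306246 0.01542088 0.088     ]
```

Candidates:

| Part | Candidates (top-view pixel) | Choice |
|---|---|---|
| Holder | (236,231) and (266,199) | (236,231), the longer one in the scene crop |
| Carton | (229,200) and (263,166) | (229,200), which has an oblong top |
| Lens box | (232,163), pale far box (157,97), pink (165,241) | (232,163); the far box is out of reach |
| Fork clamp | (200,200) and the camera-like block (198,235) | (200,200) |

The crops confirm these choices. The tray crop shows the square nest top left, oblong top right, round bottom left and fork bottom right.

I'll turn the tool first, then start with the fork.

```bash
cat > d.py <<'E'
import sys
from h import *
x,y,z,psi=map(float,sys.argv[1:5]);s=get_state();q=s["orientation"]
r=R.from_quat([q[1],q[2],q[3],q[0]]);M=r.as_matrix()
d=M.T@(np.array([x,y,z])-s["tcp_pos"])*100
cur=np.degrees(np.arctan2(M[1,0],M[0,0]))
print("t %.1f"%s["clock"],"tcp",s["tcp_pos"].round(4),"psi %.1f"%cur,"tilt",M[2,2].round(4),"shift cm",d.round(2),"turn %.3f"%-np.radians((psi-cur+180)%360-180),"gap %.4f grip %.1f"%(s["finger_gap"],s["grip_force"]),"F",s["wrist_force"].round(1),"q",s["joint_pos"].round(2))
E
A='[0,0,0,-0.12,0,0,0,-0.12,0,0,0,-0.12,0,0,0,-0.12,0,0,0,-0.12]'
python3 -m inch '[0,0,0,-0.12,0,0,0,-0.12,0,0,0,-0.12,0,0,0,-0.12,0,0,0,-0.12]' 0.4 40
python3 -m inch '[0,0,0,-0.12,0,0,0,-0.12,0,0,0,-0.12,0,0,0,-0.12,0,0,0,-0.12]'
python3 -m inch '[0,0,0,-0.12,0,0,0,-0.12,0,0,0,-0.12,0,0,0,-0.12,0,0,0,-0.12]'
python3 -m inch '[0,0,0,-0.12,0,0,0,-0.12,0,0,0,-0.12,0,0,0,-0.12,0,0,0,-0.12]'
python3 -m inch '[0,0,0,-0.12,0,0,0,-0.12,0,0,0,-0.12,0,0,0,-0.09,0,0,0,0]'
python3 d.py .54 .348 .2 184
```

```text
clock: 0.52
tcp_pos: [0.2051, -0.5369, 0.2418]
orientation: [-0.001, 0.885, 0.467, 0.0]
wrist_force: [0.1, -0.3, 0.2]
finger_gap: 0.06
grip_force: 0.0
clock: 0.93
tcp_pos: [0.2051, -0.5369, 0.2418]
orientation: [-0.0, 0.707, 0.707, 0.0]
wrist_force: [-0.4, -0.7, 0.5]
finger_gap: 0.0594
grip_force: 0.0
clock: 1.35
tcp_pos: [0.2051, -0.5369, 0.2418]
orientation: [-0.0, 0.467, 0.884, 0.0]
wrist_force: [-0.6, 0.5, -0.2]
finger_gap: 0.0602
grip_force: 0.0
clock: 1.77
tcp_pos: [0.2051, -0.5369, 0.2418]
orientation: [-0.0, 0.184, 0.983, 0.0]
wrist_force: [-0.5, 0.1, 0.6]
finger_gap: 0.0597
grip_force: 0.0
clock: 2.18
tcp_pos: [0.2051, -0.5369, 0.2418]
orientation: [-0.0, -0.038, 0.999, 0.001]
wrist_force: [0.0, -0.3, 0.4]
finger_gap: 0.0597
grip_force: 0.0
t 2.2 tcp [ 0.2051 -0.5369  0.2418] psi -175.7 tilt -1.0 shift cm [-40.07  85.71   4.26] turn 0.006 gap 0.0597 grip 0.0 F [ 0.  -0.3  0.4] q [-1.35  0.31  0.05  1.3  -0.   -1.42]
```

```bash

python3 -m inch '[-1.6,3.4,0,0,-1.6,3.4,0,0,-1.6,3.4,0,0,-1.6,3.4,0,0,-1.6,3.4,0,0]' >/dev/null
python3 -m inch '[-1.6,3.4,0,0,-1.6,3.4,0,0,-1.6,3.4,0,0,-1.6,3.4,0,0,-1.6,3.4,0,0]' >/dev/null
python3 -m inch '[-1.6,3.4,0,0,-1.6,3.4,0,0,-1.6,3.4,0,0,-1.6,3.4,0,0,-1.6,3.4,0,0]' >/dev/null
python3 -m inch '[-1.6,3.4,0,0,-1.6,3.4,0,0,-1.6,3.4,0,0,-1.6,3.4,0,0,-1.6,3.4,0,0]' >/dev/null
python3 -m inch '[-1.6,3.4,0,0,-1.6,3.4,0,0,-1.6,3.4,0,0,-1.6,3.4,0,0,-1.6,3.4,0,0]' >/dev/null
python3 -m inch '[0,0,2.5,0,0,0,2.5,0,0,0,0,0,0,0,0,0,0,0,0,0]' >/dev/null
python3 d.py .54 .348 .013 184
```

```text
t 4.7 tcp [0.542  0.3395 0.1932] psi -175.9 tilt -1.0 shift cm [ 0.14  0.86 18.02] turn 0.002 gap 0.0595 grip 0.0 F [ 0.9 -0.5  0.5] q [ 0.43  0.46  0.14  1.25 -0.    0.36]
```

```bash

python3 -m inch '[0.1,0.8,0,0,0,0,3.5,0,0,0,3.5,0,0,0,3.5,0,0,0,3,0]' >/dev/null
python3 -m inch '[0,0,2,0,0,0,1.5,0,0,0,1,0,0,0,0,0,0,0,0,0]' >/dev/null
python3 d.py .54 .348 .013 184
python3 -c "
from h import *
for n,b in(('scene',(120,220,260,340)),('top',(160,150,260,250))):
    im=eyes.read_camera(n)[:,:,::-1];cv2.imwrite('pics/%s1.png'%n,im)
a=cv2.resize(cv2.imread('pics/scene1.png')[220:330,120:260],(560,440),interpolation=3)
cv2.imwrite('pics/v1.png',a)"
```

```text
t 5.5 tcp [0.541  0.348  0.0133] psi -175.8 tilt -1.0 shift cm [0.1  0.   0.03] turn 0.003 gap 0.0597 grip 0.0 F [-0.3 -0.   0.3] q [ 0.45  0.59 -0.11  0.87  0.    0.37]
```

View pics/v1.png

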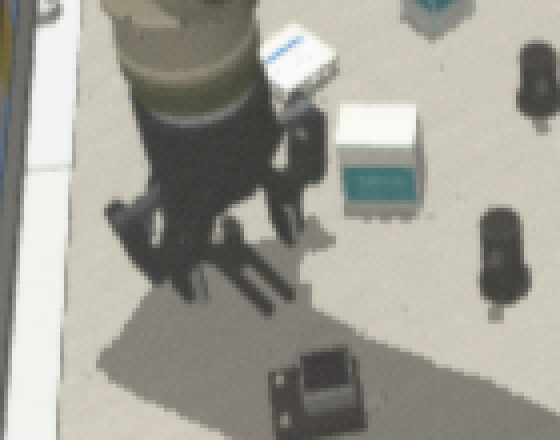

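The picture shows the fingers at about (190,280) and (290,220) in the crop, straddling the clamp by the prong roots. Next I close, lift and carry.

```bash

python3 -m inch '[0,0,0,0,0,0,0,0,0,0,0,0,0,0,0,0,0,0,0,0]' -1 40 >/dev/null
python3 -m inch '[0,0,0,0,0,0,0,0,0,0,0,0,0,0,0,0,0,0,0,0]' >/dev/null
python3 d.py .54 .348 .013 184
python3 -m inch '[0,0,-2,0,0,0,-4,0,0,0,-4,0,0,0,-4,0,0,0,-4,0]' >/dev/null
python3 d.py .407 -.3495 .19 177.7
```

```text
t 6.5 tcp [0.541  0.348  0.0134] psi -175.8 tilt -1.0 shift cm [0.1  0.01 0.04] turn 0.003 gap 0.0204 grip 39.8 F [-1.4  0.1  6.1] q [ 0.45  0.59 -0.11  0.87 -0.    0.37]
t 6.9 tcp [0.5397 0.3474 0.1936] psi -175.8 tilt -1.0 shift cm [ 18.33 -68.53   0.41] turn 0.113 gap 0.0204 grip 39.4 F [ 0.4  1.2 -0.7] q [ 0.45  0.46  0.15  1.26 -0.    0.37]
```

```bash

python3 -m inch '[0,0,0,0.11,0.5,-2,0,0,0.5,-3.5,0,0,0.5,-3.5,0,0,0.5,-3.5,0,0]' >/dev/null
python3 -m inch '[0.5,-3.5,0,0,0.5,-3.5,0,0,0.5,-3.5,0,0,0.5,-3.5,0,0,0.5,-3.5,0,0]' >/dev/null
python3 -m inch '[0.5,-3.5,0,0,0.5,-3.5,0,0,0.5,-3.5,0,0,0.5,-3.5,0,0,0.5,-3.5,0,0]' >/dev/null
python3 -m inch '[0.5,-3.5,0,0,0.5,-3.5,0,0,0.5,-3.5,0,0,0.5,-3.5,0,0,0.5,-3.5,0,0]' >/dev/null
python3 -m inch '[0.5,-1.5,0,0,0,0,0,0,0,0,0,0,0,0,0,0,0,0,0,0]' >/dev/null
python3 d.py .407 -.3495 .021 177.7
python3 -c "
from h import *
cv2.imwrite('pics/s2.png',eyes.read_camera('scene')[:,:,::-1]);cv2.imwrite('pics/t2.png',eyes.read_camera('top')[:,:,::-1])
a=cv2.imread('pics/s2.png')[60:340,260:560];b=cv2.imread('pics/t2.png')[150:290,350:500]
cv2.imwrite('pics/v2.png',np.hstack([cv2.resize(a,(450,420)),cv2.resize(b,(350,420))]))"
```

```text
t 8.9 tcp [ 0.416  -0.3119  0.1922] psi 178.0 tilt -1.0 shift cm [ 0.76 -3.8  17.12] turn 0.005 gap 0.0205 grip 39.4 F [ 0.2 -0.8 -0.3] q [-0.8   0.23 -0.19  1.15  0.   -0.76]
```

View pics/v2.png

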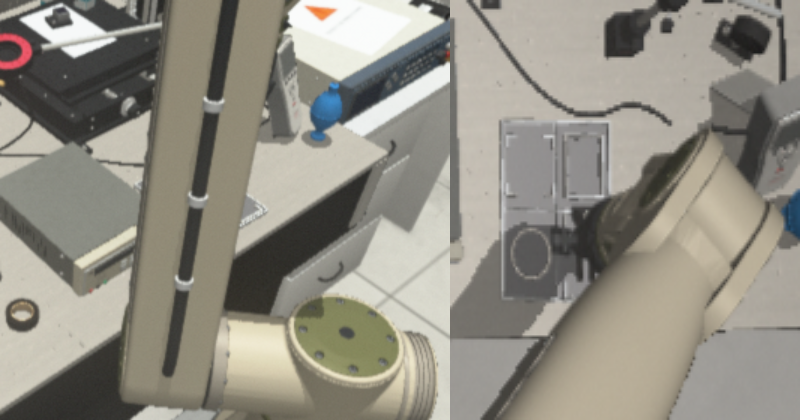

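```bash

python3 -m inch '[0.4,-1.9,0,0,0.4,-1.9,0,0,0,0,3,0,0,0,4,0,0,0,4,0]' >/dev/null
python3 -m inch '[0,0,2.5,0,0,0,1.5,0,0,0,1,0,0,0,0.5,0,0,0,0.3,0]' >/dev/null
python3 d.py .407 -.3495 .021 177.7
```

```text
t 9.9 tcp [ 0.4069 -0.3506  0.0243] psi 177.9 tilt -1.0 shift cm [-0.    0.11  0.33] turn 0.004 gap 0.0208 grip 39.5 F [ 0.  -0.6 -0.3] q [-0.86  0.41 -0.39  0.77 -0.   -0.82]
```

```bash

python3 -m inch '[0,0.1,0.2,0,0,0,0.1,0,0,0,0,0,0,0,0,0,0,0,0,0]' >/dev/null
python3 d.py .407 -.3495 .021 177.7
python3 -m inch '[0,0,0,0,0,0,0,0,0,0,0,0,0,0,0,0,0,0,0,0]' -0.1 >/dev/null
python3 -m inch '[0,0,-1,0,0,0,-4,0,0,0,-4,0,0,0,-4,0,0,0,-4,0]' >/dev/null
python3 -m inch '[0,3,0,-0.125,0,3.5,0,-0.04,0,3.5,0,0,0,3.5,0,0,0,3.5,0,0]' 0.65 >/dev/null
python3 -m inch '[0,3.5,0,0,0,3.5,0,0,0,3.5,0,0,0,3.5,0,0,0,3.5,0,0]' >/dev/null
python3 d.py .6655 .238 .19 190
python3 -c "
from h import *
cv2.imwrite('pics/t3.png',eyes.read_camera('top')[:,:,::-1])
cv2.imwrite('pics/v3.png',cv2.resize(cv2.imread('pics/t3.png')[180:260,350:440],None,fx=6,fy=6,interpolation=3))"
```

```text
t 10.3 tcp [ 0.4069 -0.3504  0.022 ] psi 177.9 tilt -1.0 shift cm [-0.    0.09  0.1 ] turn 0.003 gap 0.0207 grip 39.5 F [ 0.5  0.3 -1.7] q [-0.86  0.41 -0.4   0.76 -0.   -0.82]
t 12.0 tcp [ 0.3682 -0.0059  0.1922] psi -172.7 tilt -1.0 shift cm [-32.59  20.41   0.25] turn -0.047 gap 0.0703 grip 0.0 F [ 0.8 -0.2  0.7] q [-0.23 -0.07 -0.52  1.12 -0.   -0.36]
```

View pics/v3.png

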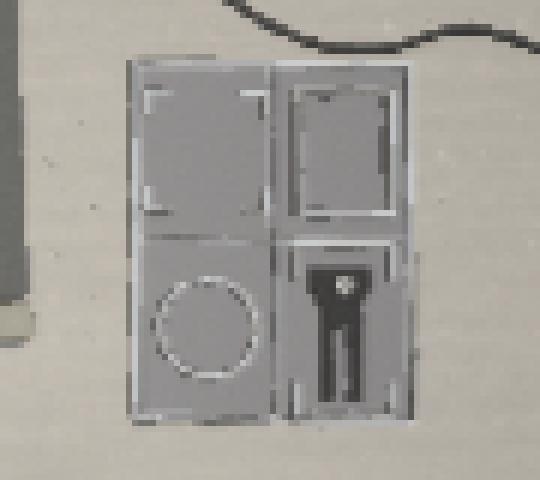

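The fork lies at (340,335) in its nest, within about 3 mm of the centre and in line with it. The lens box is next.

```bash

python3 -m inch '[-3.2,2,0,0,-3.2,2,0,0,-3.2,2,0,0,-3.2,2,0,0,-3.2,2,0,0]' >/dev/null
python3 -m inch '[-3.2,2,0,0,-3.2,2,0,0,-3.2,2,0,0,-3.2,2,0,0,-3.2,2,0,0]' >/dev/null
python3 -m inch '[0,0,0,-0.045,0,0,0,0,0,0,0,0,0,0,0,0,0,0,0,0]' >/dev/null
python3 d.py .6645 .238 .017 190
```

```text
t 13.3 tcp [0.6599 0.2311 0.1926] psi -170.2 tilt -1.0 shift cm [-0.55  0.6  17.56] turn -0.003 gap 0.0705 grip 0.0 F [-0.8 -0.4 -0.5] q [ 0.22  0.58  0.33  1.33 -0.    0.05]
```

```bash

python3 -m inch '[-0.5,0.6,0,0,0,0,3.5,0,0,0,4,0,0,0,4,0,0,0,3,0]' >/dev/null
python3 -m inch '[0,0,2,0,0,0,1,0,0,0,0.3,0,0,0,0,0,0,0,0,0]' >/dev/null
python3 -m inch '[0,0,0,0,0,0,0,0,0,0,0,0,0,0,0,0,0,0,0,0]' -1 30 >/dev/null
python3 -m inch '[0,0,0,0,0,0,0,0,0,0,0,0,0,0,0,0,0,0,0,0]' >/dev/null
python3 d.py .6645 .238 .015 190
python3 -m inch '[0,0,-2,0,0,0,-4,0,0,0,-4,0,0,0,-4,0,0,0,-4,0]' >/dev/null
python3 d.py .51 -.2765 .19 177.7
python3 -c "
from h import *
cv2.imwrite('pics/s4.png',eyes.read_camera('scene')[:,:,::-1])
cv2.imwrite('pics/v4.png',cv2.resize(cv2.imread('pics/s4.png')[130:300,140:300],None,fx=3,fy=3,interpolation=3))"
```

```text
t 14.9 tcp [0.6659 0.239  0.0154] psi -170.1 tilt -1.0 shift cm [ 0.15 -0.08  0.04] turn -0.001 gap 0.0441 grip 32.1 F [-1.1  0.2  6.5] q [ 0.23  0.7   0.09  0.97 -0.    0.06]
t 15.3 tcp [0.6641 0.2386 0.1954] psi -170.1 tilt -1.0 shift cm [ 24.05 -48.09   0.54] turn 0.213 gap 0.0443 grip 31.3 F [ 2.   0.4 -0.2] q [ 0.23  0.59  0.36  1.34 -0.    0.06]
```

View pics/v4.png

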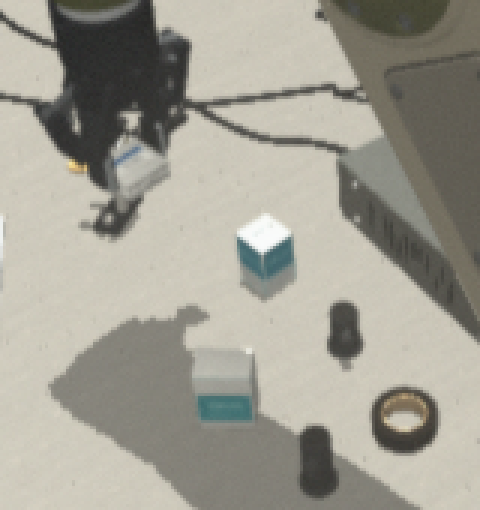

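The lens box is held at crop (135,165) and nothing else has moved.

```bash

python3 -m inch '[0,0,0,0.11,0,0,0,0.1,0.9,-2.5,0,0,0.9,-3.5,0,0,0.9,-3.5,0,0]' >/dev/null
python3 -m inch '[0.9,-3.5,0,0,0.9,-3.5,0,0,0.9,-3.5,0,0,0.9,-3.5,0,0,0.9,-3.5,0,0]' >/dev/null
python3 -m inch '[0.9,-3.5,0,0,0.9,-3.5,0,0,0.9,-3.5,0,0,0.9,-3.5,0,0,0.9,-3.5,0,0]' >/dev/null
python3 -m inch '[0.9,-3.5,0,0,0.9,-3,0,0,0,0,0,0,0,0,0,0,0,0,0,0]' >/dev/null
python3 d.py .51 -.2765 .024 177.7
```

```text
t 17.1 tcp [ 0.5106 -0.2658  0.1933] psi 177.9 tilt -1.0 shift cm [ 0.02 -1.08 16.93] turn 0.003 gap 0.0443 grip 31.3 F [ 0.9  1.1 -0.5] q [-0.62  0.33 -0.05  1.19  0.   -0.58]
```

```bash

python3 -m inch '[0,-1.1,0,0,0,0,3,0,0,0,4,0,0,0,4,0,0,0,3,0]' >/dev/null
python3 -m inch '[0,0,1.5,0,0,0,0.8,0,0,0,0.4,0,0,0,0.2,0,0,0,0,0]' >/dev/null
python3 d.py .51 -.2765 .023 177.7
python3 -m inch '[0,0,0,0,0,0,0,0,0,0,0,0,0,0,0,0,0,0,0,0]' 0.25 >/dev/null
python3 -m inch '[0,0,-1,0,0,0,-4,0,0,0,-4,0,0,0,-4,0,0,0,-4,0]' >/dev/null
python3 d.py .5415 .2445 .19 232
```

```text
t 17.9 tcp [ 0.5114 -0.2773  0.0252] psi 177.9 tilt -1.0 shift cm [0.14 0.07 0.22] turn 0.004 gap 0.0442 grip 31.3 F [ 0.3 -0.1 -0.1] q [-0.63  0.48 -0.27  0.82 -0.   -0.6 ]
t 18.7 tcp [ 0.51   -0.2767  0.1969] psi 177.9 tilt -1.0 shift cm [-1.23 52.2   0.68] turn -0.944 gap 0.0532 grip 0.0 F [ 1.  -1.8 -0.6] q [-0.64  0.34 -0.03  1.2  -0.   -0.6 ]
```

```bash

python3 -m inch '[-0.1,3,0,0,-0.1,3.5,0,0,-0.1,3.5,0,0,-0.1,3.5,0,0,-0.1,3.5,0,0]' 0.5 >/dev/null
python3 -m inch '[-0.1,3.5,0,0,-0.1,3.5,0,0,-0.1,3.5,0,0,-0.1,3.5,0,0,-0.1,3.5,0,0]' >/dev/null
python3 -m inch '[-0.1,3.5,0,0,-0.1,3.5,0,0,-0.1,3.5,0,0,0,3.5,0,0,0,3.5,0,0]' >/dev/null
python3 -m inch '[0,0,0,-0.118,0,0,0,-0.118,0,0,0,-0.118,0,0,0,-0.118,0,0,0,-0.118]' >/dev/null
python3 -m inch '[0,0,0,-0.118,0,0,0,-0.118,0,0,0,-0.118,0,0,0,0,0,0,0,0]' >/dev/null
python3 d.py .5415 .2445 .043 232
python3 -c "
from h import *
cv2.imwrite('pics/t5.png',eyes.read_camera('top')[:,:,::-1])
t=cv2.imread('pics/t5.png');cv2.imwrite('pics/v5.png',np.hstack([cv2.resize(t[180:260,350:440],None,fx=4,fy=4,interpolation=3),cv2.resize(t[160:240,190:290],None,fx=4,fy=4,interpolation=3)]))"
```

```text
t 20.8 tcp [0.5425 0.2422 0.1949] psi -128.2 tilt -1.0 shift cm [-0.11  0.23 15.19] turn -0.004 gap 0.0637 grip 0.0 F [-0.4 -0.6 -1.3] q [ 0.28  0.37  0.01  1.21 -0.   -0.62]
```

View pics/v5.png

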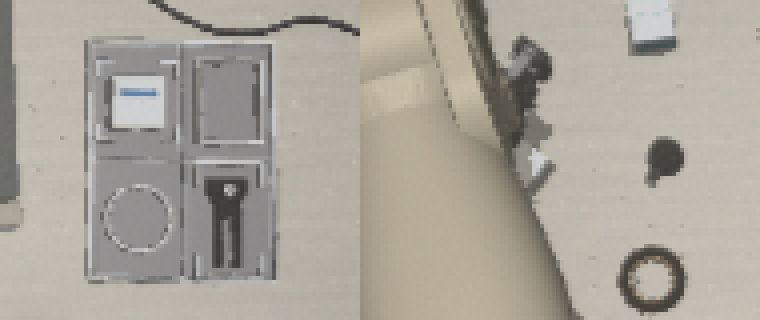

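The lens box sits centred in its nest at crop (138,101). Now I grasp the carton.

```bash

python3 -m inch '[-0.1,0.2,0,0,0,0,3,0,0,0,4,0,0,0,4,0,0,0,2.5,0]' >/dev/null
python3 -m inch '[0,0,1.2,0,0,0,0.5,0,0,0,0,0,0,0,0,0,0,0,0,0]' >/dev/null
python3 -m inch '[0,0,0,0,0,0,0,0,0,0,0,0,0,0,0,0,0,0,0,0]' -1 30 >/dev/null
python3 -m inch '[0,0,0,0,0,0,0,0,0,0,0,0,0,0,0,0,0,0,0,0]' >/dev/null
python3 d.py .5415 .2445 .043 232
python3 -m inch '[0,0,-2,0,0,0,-4,0,0,0,-4,0,0,0,-4,0,0,0,-3,0]' >/dev/null
python3 -m inch '[0,0,0,0.118,0,0,0,0.118,0,0,0,0.118,0,0,0,0.118,0,0,0,0.118]' >/dev/null
python3 -m inch '[0,0,0,0.118,0,0,0,0.118,0,0,0,0.118,0,0,0,0,0,0,0,0]' >/dev/null
python3 d.py .507 -.3535 .21 177.7
python3 -c "
from h import *
cv2.imwrite('pics/s6.png',eyes.read_camera('scene')[:,:,::-1])
cv2.imwrite('pics/v6.png',cv2.resize(cv2.imread('pics/s6.png')[130:300,140:300],None,fx=3,fy=3,interpolation=3))"
```

```text
t 22.5 tcp [0.5423 0.2445 0.0434] psi -128.0 tilt -1.0 shift cm [0.05 0.07 0.04] turn -0.000 gap 0.0317 grip 30.8 F [-0.8  0.   6.2] q [ 0.29  0.48 -0.22  0.87 -0.   -0.62]
t 23.8 tcp [0.5413 0.2441 0.212 ] psi 178.1 tilt -1.0 shift cm [  1.42 -59.84   0.22] turn 0.007 gap 0.0317 grip 30.0 F [-0.4  0.6 -0.7] q [ 0.29  0.36  0.04  1.25 -0.    0.32]
```

View pics/v6.png

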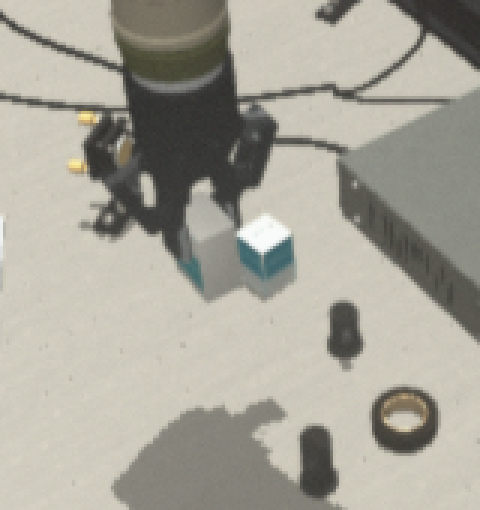

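The carton is held upright at crop (210,250), with its bottom about 0.17 m up. The look-alikes have not moved.

```bash

python3 -m inch '[0.1,-2,0,0,0.1,-3.5,0,0,0.1,-3.5,0,0,0.1,-3.5,0,0,0.1,-3.5,0,0]' >/dev/null
python3 -m inch '[0.1,-3.5,0,0,0.1,-3.5,0,0,0.1,-3.5,0,0,0.1,-3.5,0,0,0.1,-3.5,0,0]' >/dev/null
python3 -m inch '[0.1,-3.5,0,0,0.1,-3.5,0,0,0.1,-3.5,0,0,0.1,-3.5,0,0,0,-3.5,0,0]' >/dev/null
python3 -m inch '[0,-3.5,0,0,0,-3.5,0,0,0,-1.5,0,0,0,0,0,0,0,0,0,0]' >/dev/null
python3 d.py .507 -.3535 .05 177.7
```

```text
t 25.5 tcp [ 0.5053 -0.3502  0.2118] psi 177.9 tilt -1.0 shift cm [-0.2  -0.34 16.18] turn 0.003 gap 0.0318 grip 30.2 F [ 0.   0.1 -0.6] q [-0.74  0.4   0.1   1.27  0.   -0.7 ]
```

```bash

python3 -m inch '[-0.2,-0.3,0,0,0,0,3,0,0,0,4,0,0,0,3,0,0,0,2.5,0]' >/dev/null
python3 -m inch '[0,0,1.5,0,0,0,1,0,0,0,0.5,0,0,0,0.4,0,0,0,0.1,0]' >/dev/null
python3 d.py .507 -.3535 .05 177.7
python3 -m inch '[0,0,0.1,0,0,0,0,0,0,0,0,0,0,0,0,0,0,0,0,0]' >/dev/null
python3 d.py .507 -.3535 .05 177.7
python3 -m inch '[0,0,0,0,0,0,0,0,0,0,0,0,0,0,0,0,0,0,0,0]' 0.1 >/dev/null
python3 -m inch '[0,0,-1,0,0,0,-4,0,0,0,-4,0,0,0,-4,0,0,0,-4,0]' >/dev/null
python3 d.py .435 .221 .2 135
```

```text
t 26.3 tcp [ 0.5082 -0.3528  0.0528] psi 177.9 tilt -1.0 shift cm [ 0.11 -0.08  0.28] turn 0.004 gap 0.0317 grip 30.2 F [-1.  -1.1 -0.7] q [-0.74  0.51 -0.14  0.92 -0.   -0.7 ]
t 26.8 tcp [ 0.5078 -0.3533  0.0518] psi 177.9 tilt -1.0 shift cm [ 0.08 -0.03  0.18] turn 0.003 gap 0.0315 grip 30.2 F [-0.3 -0.5 -0.4] q [-0.74  0.51 -0.14  0.92 -0.   -0.7 ]
t 27.6 tcp [ 0.5073 -0.3526  0.2239] psi 177.9 tilt -1.0 shift cm [ 9.33 57.06  2.38] turn 0.749 gap 0.0471 grip 0.0 F [ 0.2 -0.4  0.5] q [-0.74  0.4   0.13  1.3  -0.   -0.7 ]
```

```bash

python3 -m inch '[0.6,3,0,0,0.6,3.5,0,0,0.6,3.5,0,0,0.6,3.5,0,0,0.6,3.5,0,0]' 0.4 >/dev/null
python3 -m inch '[0.6,3.5,0,0,0.6,3.5,0,0,0.6,3.5,0,0,0.6,3.5,0,0,0.6,3.5,0,0]' >/dev/null
python3 -m inch '[0.6,3.5,0,0,0.6,3.5,0,0,0.6,3.5,0,0,0.6,3.5,0,0,0.6,3.5,0,0]' >/dev/null
python3 -m inch '[0.3,3.5,0,0,0,1,0,0,0,0,0,0.107,0,0,0,0.107,0,0,0,0.107]' >/dev/null
python3 -m inch '[0,0,0,0.107,0,0,0,0.107,0,0,0,0.107,0,0,0,0.107,0,0,0,0]' >/dev/null
python3 d.py .435 .221 .036 135
python3 -c "
from h import *
cv2.imwrite('pics/t7.png',eyes.read_camera('top')[:,:,::-1]);cv2.imwrite('pics/s7.png',eyes.read_camera('scene')[:,:,::-1])
t=cv2.imread('pics/t7.png');s=cv2.imread('pics/s7.png')
cv2.imwrite('pics/v7.png',np.hstack([cv2.resize(t[180:260,350:440],None,fx=4,fy=4,interpolation=3),cv2.resize(s[210:310,180:300],(384,320),interpolation=3)]))"
```

```text
t 29.7 tcp [0.4356 0.2147 0.2219] psi 134.8 tilt -1.0 shift cm [ 0.5   0.4  18.59] turn -0.003 gap 0.0598 grip 0.0 F [-0.4 -0.3  0.1] q [ 0.29  0.15 -0.22  1.2  -0.    1.08]
```

View pics/v7.png

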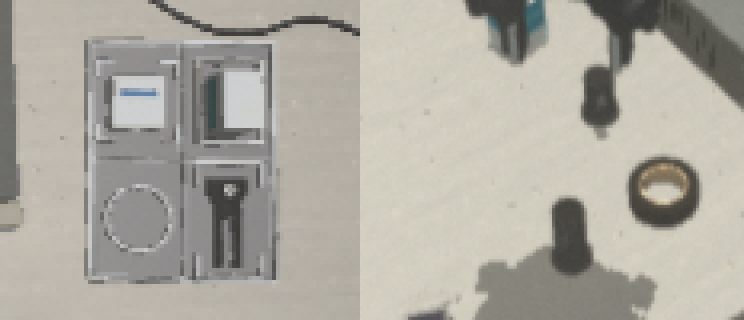

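The carton stands in its well; its top face is at crop (243,97), offset by parallax. Now I grasp the tall holder.

```bash

python3 -m inch '[0.5,0.4,0,0,0,0,3,0,0,0,4,0,0,0,4,0,0,0,4,0]' >/dev/null
python3 -m inch '[0,0,2,0,0,0,1,0,0,0,0.6,0,0,0,0,0,0,0,0,0]' >/dev/null
python3 -m inch '[0,0,0,0,0,0,0,0,0,0,0,0,0,0,0,0,0,0,0,0]' -1 40 >/dev/null
python3 -m inch '[0,0,0,0,0,0,0,0,0,0,0,0,0,0,0,0,0,0,0,0]' >/dev/null
python3 d.py .435 .221 .036 135
python3 -m inch '[0,0,-2,0,0,0,-4,0,0,0,-4,0,0,0,-4,0,0,0,-3,0]' >/dev/null
python3 d.py .41 -.2725 .21 135
python3 -c "
from h import *
cv2.imwrite('pics/s8.png',eyes.read_camera('scene')[:,:,::-1])
cv2.imwrite('pics/v8.png',cv2.resize(cv2.imread('pics/s8.png')[180:330,160:320],None,fx=3,fy=3,interpolation=3))"
```

```text
t 31.4 tcp [0.436  0.2219 0.0366] psi 135.0 tilt -1.0 shift cm [ 0.01 -0.13  0.06] turn -0.000 gap 0.0240 grip 38.9 F [-1.1  0.2  6.2] q [ 0.31  0.31 -0.5   0.75  0.    1.09]
t 31.9 tcp [0.4351 0.2216 0.2087] psi 135.0 tilt -1.0 shift cm [-33.18 -36.7   -0.17] turn -0.000 gap 0.0237 grip 39.6 F [ 0.1  1.  -1.1] q [ 0.31  0.16 -0.24  1.17 -0.    1.09]
```

View pics/v8.png

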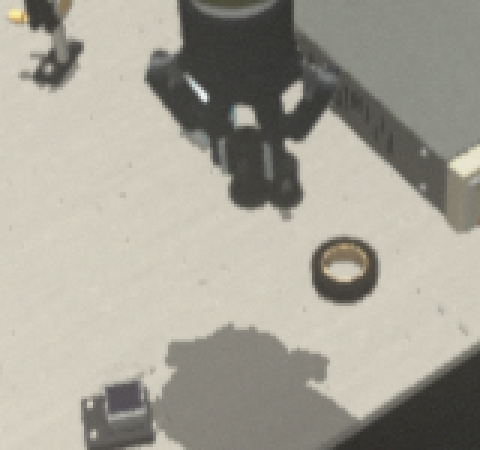

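The holder is held upright at crop (247,170), and the short holder behind it at (288,185) is still standing.

```bash

python3 -m inch '[-1.2,-1.3,0,0,-2.4,-2.6,0,0,-2.4,-2.6,0,0,-2.4,-2.6,0,0,-2.4,-2.6,0,0]' >/dev/null
python3 -m inch '[-2.4,-2.6,0,0,-2.4,-2.6,0,0,-2.4,-2.6,0,0,-2.4,-2.6,0,0,-2.4,-2.6,0,0]' >/dev/null
python3 -m inch '[-2.4,-2.6,0,0,-2.4,-2.6,0,0,-2.4,-2.7,0,0,-2,-2.3,0,0,-1,-1.2,0,0]' >/dev/null
python3 -m inch '[0,0,0,0,0,0,0,0,0,0,0,0,0,0,0,0,0,0,0,0]' >/dev/null
python3 d.py .41 -.2725 .044 135
```

```text
t 33.6 tcp [ 0.4127 -0.2659  0.2054] psi 135.1 tilt -1.0 shift cm [-0.28 -0.66 16.14] turn 0.001 gap 0.0238 grip 39.6 F [-1.2 -0.3 -0.5] q [-0.74  0.17 -0.24  1.17  0.    0.05]
```

```bash

python3 -m inch '[-0.3,-0.65,0,0,0,0,3,0,0,0,4,0,0,0,3,0,0,0,2.5,0]' >/dev/null
python3 -m inch '[0,0,1.5,0,0,0,1,0,0,0,0.6,0,0,0,0.4,0,0,0,0.1,0]' >/dev/null
python3 -m inch '[0,0,0.1,0,0,0,0,0,0,0,0,0,0,0,0,0,0,0,0,0]' >/dev/null
python3 d.py .41 -.2725 .044 135
python3 -m inch '[0,0,0,0,0,0,0,0,0,0,0,0,0,0,0,0,0,0,0,0]' 0 >/dev/null
python3 -m inch '[0,0,-1,0,0,0,-4,0,0,0,-4,0,0,0,-4,0,0,0,-4,0]' >/dev/null
python3 d.py .41 .0 .2 135
```

```text
t 34.8 tcp [ 0.4104 -0.2741  0.0438] psi 135.0 tilt -1.0 shift cm [ 0.14  0.09 -0.02] turn -0.000 gap 0.0238 grip 39.7 F [-0.5 -0.6 -1.1] q [-0.75  0.31 -0.48  0.78 -0.    0.03]
t 35.6 tcp [ 0.4097 -0.2734  0.2159] psi 135.0 tilt -1.0 shift cm [19.32 19.35  1.59] turn -0.000 gap 0.0425 grip 0.0 F [ 0.5 -1.7 -0.4] q [-0.75  0.16 -0.21  1.19 -0.    0.03]
```

Back away and check all four parts.

```bash

python3 -m inch '[2.5,2.5,0,0,2.5,2.5,0,0,2.5,2.5,0,0,2.5,2.5,0,0,2.5,2.5,0,0]' >/dev/null
python3 -m inch '[2.5,2.5,0,0,2.5,2.5,0,0,2,2,0,0,0,0,0,0,0,0,0,0]' >/dev/null
python3 -c "
from h import *
cv2.imwrite('pics/t9.png',eyes.read_camera('top')[:,:,::-1]);cv2.imwrite('pics/s9.png',eyes.read_camera('scene')[:,:,::-1])
t=cv2.imread('pics/t9.png');s=cv2.imread('pics/s9.png')
cv2.imwrite('pics/v9.png',np.hstack([cv2.resize(t[180:260,350:430],None,fx=5,fy=5,interpolation=3),cv2.resize(s[150:250,330:430],(400,400),interpolation=3)]))
for nm,box,z,fn in[('carton',(394,186,425,220),.073,lambda c:c.min(2)>195),('lens',(375,195,396,215),.025,lambda c:c.min(2)>195),('fork',(398,220,420,252),.014,lambda c:c.max(2)<95),('tall',(374,220,397,250),.067,lambda c:c.max(2)<90)]:
    c,a=blob('top',t,box,fn);print(nm,rect('top',c,z),a)
for nm,w in[('tall',(.41,-.2725,.067)),('carton',(.507,-.3535,.073))]:print(nm,proj('top',w))
"
```

```text
carton ((504.7917785644531, -352.6279296875), (29.47746467590332, 45.29703140258789), 86.90531158447266) 120.375
lens ((509.1904296875, -275.6894836425781), (40.473995208740234, 40.93375778198242), 87.20984649658203) 111.75
fork ((405.0617980957031, -347.9534606933594), (35.61380386352539, 74.93572998046875), 88.47087860107422) 135.75
tall ((406.420654296875, -262.1916809082031), (29.63555908203125, 39.720481872558594), 24.735525131225586) 88.75
tall [387.16990099 233.84211936]
carton [410.8495376  203.45000891]
```

View pics/v9.png

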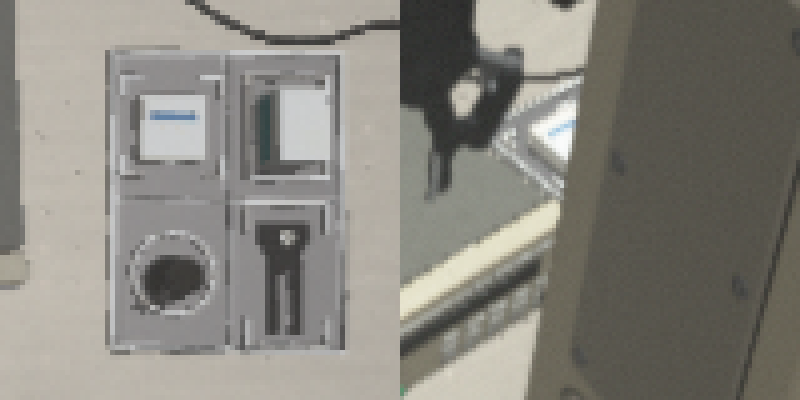

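All four parts measure within about 3 mm of their nest centres. The holder's top at (387,234) matches the projection for upright and centred. Handing in.

```bash
python3 -c "
from workcell import env
print(env.hand_in())"
```

```text
the job is handed in; nothing more can be done
None
```

All four parts are in their nests, within about 3 mm of centre in my last camera check; the short holder and square carton were left alone, and the job is handed in (no verdict was returned).

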